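# Turn the splicing bench's rotary tray until the flip-lid bottle faces front

## Robot

A 7-joint arm with a two-finger parallel gripper is mounted at the origin on the work surface. World frame = base frame: x ahead of the robot, y to its left, z up, the work surface at z = 0. Lengths are in m, angles in rad, forces in N, time in s.
With the tool pointing down it reaches from about 0.425 to 1.025 m from the base axis. Payload 9.4 kg.
Tool frame: the origin (TCP) lies between the finger pads; the fingertips stand 22 mm ahead of it and the grasp point (between the pads) lies 3 mm ahead of it; z points along the fingers, y is the line along which they close (so a half turn about z gives the same grasp; the last joint's range is limited). The gripper opens to 85 mm and grips with 20 to 120 N. Pads are 22 mm wide; open, the fingers measure 114 mm over their backs; the gripper's body (76 mm by 85 mm) begins 54 mm behind the grasp point. The pads swing forward as they close: fully open they stand 13 mm farther back than shut.
Start: joints at [1.136, 0.599, -0.003, 1.599, 0.002, 0.943, -0.08], TCP at [0.254, -0.679, 0.253] pointing down, gripper open.
Joint ranges: [-2.57, 2.57], [-0.35, 1.97], [-1.29, 1.29], [0.11, 2.56], [-1.05, 4.19], [0.11, 1.86], [-2.63, 2.63]. Speed limits (rad/s): [2.22, 2.22, 3.01, 3.01, 3.14, 3.14, 3.14].

## Interface

Orientations are given as [roll, pitch, yaw] about the fixed x, y, z axes, in that order (R = Rz(yaw) Ry(pitch) Rx(roll)).
In Python, from bench import observe, vision, bot gives the robot as it stands.
- The arm moves only by the tool drive_tool, never from a script. Its argument "motion" is a list of rows, each an object of numbers: "tx", "ty", "tz": the shift along the world's x, y, z in cm; "roll": the turn about the world's z in degrees; "gripper": the gripper command: -1 is fully open, 1 is shut, values between are in proportion. A call has 1 to 8 rows; each row shifts and turns the commanded pose from where the row before left it; what a row does not reach is not made up. A row lasts 1/10 s, in which the tool goes at most 50 mm and 8.59 degrees, less where a joint would pass 70% of its speed; a pose out of reach is approached as far as the arm can. A call with a gripper value outside its range is refused whole. The fingers move at their own pace and stop on an object; "force" is the grip in N (left out, the last holds). Time passes only in rows, so rows that do not move let the fingers close. It gives the time, the measured TCP pose, the force, the opening and the grip force at its end, in the units of the state.
- observe(): the state, without advancing time (a new reading comes with each control period).
- vision.snapshot(name): name is "scene" or "top" or "wrist"; returns the picture (400x640x3 uint8, blue, green, red); there is no depth.
- vision.get_calibration(name): a dict with "intrinsics" (3x3 intrinsics, pixels), "position" and "rotation" of the camera in the world. Camera axes: x right, y down, z forward; pixel columns grow to the right and rows downward; lengths in m; the calibration is good to about 2 mm. A picture is of the moment at which its call begins: read the wrist's pose just before it. get_calibration takes no time and is no camera call; for the wrist camera it gives the pose at the moment of the call.
- bot.sign_off(): hands the job in; it is judged then, once.
The state is a dict: "t": time; "joints": joint angles; "joint_vel": joint speeds; "joint_torque": joint torques, N m; "eef_pos": TCP position; "tool_rot": TCP orientation; "contact_force": force on the tool from outside, world axes, zero at the start; "torque": the same for the moment, N m; "grip_width": finger opening in m; "gripper_force": force on a finger pad.
Only numpy, scipy, OpenCV 4.12 (cv2) and the standard library are available. Lean on these libraries where they do the work, as an engineer would, in place of code of your own. Each camera call takes 0.05 s, during which the arm holds its last target. There are 200 camera calls.

## Task

Push the round tray of the turntable around gently by its rim or the finger posts standing on it, without lifting anything, until the bottle with the open flip lid stands at the front, in line with the pointer on the foot. Do not touch the things standing on the tray, leave them all standing in their bays, leave the tools and tape on the bench where they are, and finish clear with the tray at rest.

Things in the scene. Friction and masses are not known exactly. Their poses are not given: they have to be found in the camera images.
- foot: fixed aluminium foot of the turntable. Origin on the bench at the turntable's vertical axis. Its pointer, a 30 mm wide, 30 mm high bare-metal wedge, stands out past the tray's edge along the foot's -x axis, 169 to 202 mm from the axis, roughly towards the robot: that side is the front.
- tray: round grey tray, 300 mm diameter, turns both ways about the foot's vertical axis (over a full turn each way); stiff (0.2 N m, 1.5 N at a post), stays where left. Origin on the axis at its underside, 25 mm above the bench; floor 10 mm, rim wall 24 mm and centre cone 34 mm above origin. Six bays, centred 0, 60, 120, 180, 240, 300 degrees from its x axis, one thing in each, reaching at most 125 mm from the axis.
- post (a point): top centre of one of the six like finger posts that stand on the tray's rim: upright steel pins, 12 mm diameter, 143 mm from the axis, tops 65 mm above the tray's origin (90 mm above the bench), 41 mm above the rim wall. This one is at 30 degrees from the tray's x axis (about its z); the others at 90, 150, 210, 270, 330, each at the end of a 4 mm divider, 26 mm above origin.
- bottle: THE BOTTLE to bring to the front: white round bottle, 48 mm diameter, with shoulders sloping in to a narrower 32 mm black cap and a small round flip lid (29 mm disc) standing open, upright, on the cap; 84 mm tall in all; stands loose on the tray floor, its axis about 85 mm from the tray's axis. Origin: centre of its underside. 120 g.
- jar: a plain straight jar, same white and black plastic as the bottle: 48 mm diameter, 58 mm tall, flat wide 50 mm black screw cap, no neck, no flip lid; loose in another bay of the tray. Origin: centre of underside.
- cleaver: small brass-coloured fibre cleaver, 46 x 40 x 38 mm block, loose in a bay of the tray. Origin: centre of underside.
- small_tape: small roll of paper tape, 60 mm diameter, 18 mm tall, lying flat, loose in a bay of the tray. Origin: centre of underside.
- sleeve_box: small square grey box with black lid, 42 x 42 x 54 mm, loose in a bay of the tray. Origin: centre of underside.
- can: small aluminium can, 44 mm diameter, 68 mm tall with its white nozzle, loose in a bay of the tray. Origin: centre of underside.
- cutters: side cutters with red handles, about 180 x 70 x 18 mm, lying loose on the bench. Origin on the bench under the rivet, handles to its -x.
- strippers: pliers-like strippers with yellow handles, about 180 x 70 x 18 mm, lying loose on the bench. Origin on the bench under the rivet, handles to its -x.
- big_tape: large roll of tape, 110 mm diameter, 25 mm tall, lying loose on the bench. Origin: centre of underside.

How it is judged:
By the outcome, as a careful person would: the job done as asked, in the order asked, and still so for the second after the job is handed in, with the robot touching nothing.
It also fails if it takes over 64 s, if anything falls off the work surface, if the arm or the gripper's body presses on something with over 40 N, if the wrist force passes 120 N, or if a joint passes its speed limit or range.

## Working session

There is one attempt and no reset: what is moved stays moved. The work goes in short steps, Python scripts to look and compute and a tool call to move; the robot and the scene stay as the last step left them, time stands still between calls to the robot, and variables do not carry over. Pictures are saved under pics/ and viewed, at most 10 in all, crops included, and the job is handed in when it is done.

Besides the shell and the picture viewer there is one more tool, called after "Call:" by a JSON object that holds its "fn" and its "kwargs". drive_tool: Moves the arm, as the interface text tells. Its arguments: {"type":"object","properties":{"motion":{"type":"array"},"force":{"type":"number"}},"required":["motion"]}

```bash
mkdir -p pics; python3 - <<'E'
from bench import observe, vision, bot
import cv2,json
for n in("scene","top"):
    cv2.imwrite(f"pics/{n}0.png",vision.snapshot(n)); c=vision.get_calibration(n); print(n,c)
s=observe(); print(s['t'],s['eef_pos'],s['tool_rot'])
E
```

```text
scene {'intrinsics': array([[476.23236163,   0.        , 309.38137545],
       [  0.        , 476.23236163, 197.84885519],
       [  0.        ,   0.        ,   1.        ]]), 'position': array([ 1.63807808, -0.45568023,  0.90039066]), 'rotation': array([-2.17113096,  0.02067685,  1.19148325])}
top {'intrinsics': array([[376.42133987,   0.        , 322.05969662],
       [  0.        , 376.42133987, 200.18776801],
       [  0.        ,   0.        ,   1.        ]]), 'position': array([ 0.36509645, -0.01577062,  1.02475584]), 'rotation': array([-2.99105928e+00,  1.74750649e-03, -1.59996036e+00])}
0.1 [ 0.25377502 -0.678708    0.25248067] [-3.14016845e+00  1.20906181e-04  3.57857055e-01]
```

View pics/top0.png

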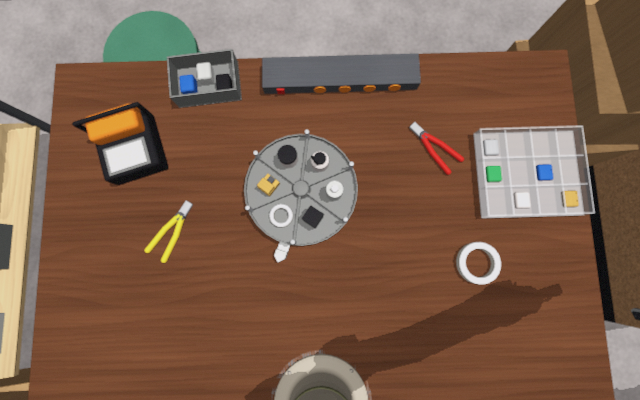

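View pics/scene0.png

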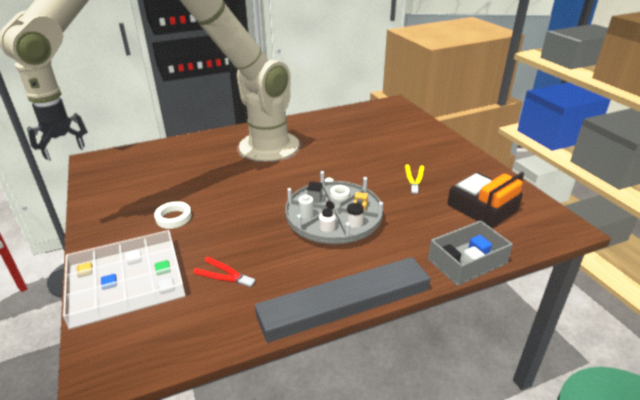

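The top view shows the tray centred near (301,189) with the pointer at about (282,252). The likely bottle is at (319,159), the jar at (287,155) and the can at (334,189). I'll enlarge both views.

```bash
python3 - <<'E'
import cv2,numpy as np
a=cv2.imread("pics/top0.png")[120:270,230:370]; b=cv2.imread("pics/scene0.png")[165:250,275:395]
a=cv2.resize(a,(560,600),interpolation=cv2.INTER_CUBIC); cv2.imwrite("pics/topc.png",a)
cv2.imwrite("pics/scc.png",cv2.resize(b,None,fx=6,fy=6,interpolation=cv2.INTER_CUBIC))
E
cat > h.py <<'E'
import numpy as np
from scipy.spatial.transform import Rotation as R
from bench import vision
def ray(n,u,v,z,c=None):
    c=c or vision.get_calibration(n); M=R.from_euler('xyz',c['rotation']).as_matrix()
    d=M@np.linalg.inv(c['intrinsics'])@[u,v,1]; p=np.array(c['position']); return p+d*(z-p[2])/d[2]
def proj(n,P,c=None):
    c=c or vision.get_calibration(n); M=R.from_euler('xyz',c['rotation']).as_matrix()
    q=c['intrinsics']@(M.T@(np.array(P)-c['position'])); return q[:2]/q[2]
E
```

```text
(no output)
```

View pics/topc.png

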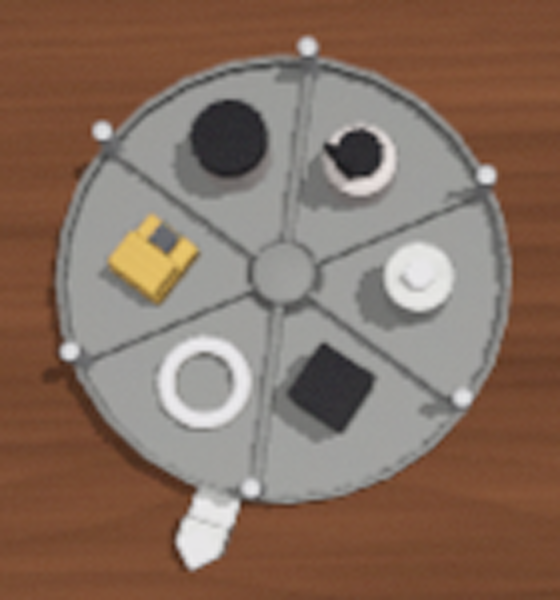

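View pics/scc.png

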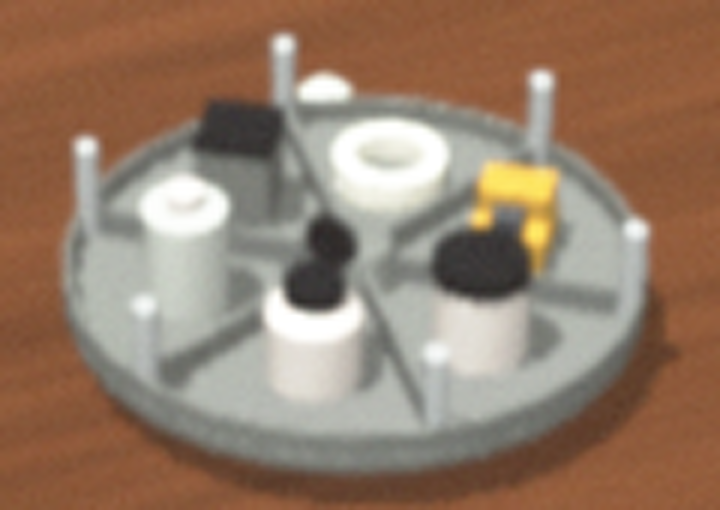

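The crop shows the open-lid bottle at crop (360,160). The post tops are at (308,47), (487,176), (463,398), (251,488), (70,352) and (102,131), and the pointer tip is at (193,568). The scene crop confirms the flip lid. Now for the positions.

```bash
python3 - <<'E'
from h import *
f=lambda u,v,z: ray("top",230+(u+.5)/4-.5,120+(v+.5)/4-.5,z)[:2]
P=np.array([f(u,v,.09) for u,v in[(308,47),(487,176),(463,398),(251,488),(70,352),(102,131)]])
C=P.mean(0); d=P-C; an=np.degrees(np.arctan2(d[:,1],d[:,0]))
print("C",C,"r",np.hypot(*d.T),"ang",an)
print("posts mod60",(an-an[0]+30)%60-30)
for n,(u,v,z) in dict(bottle=(360,160,.078),ptip=(193,568,.02),ptail=(228,492,.03),can=(419,274,.1)).items():
    q=f(u,v,z);e=q-C; print(n,q,np.hypot(*e),np.degrees(np.arctan2(e[1],e[0])))
E
```

```text
C [0.5464887  0.03719259] r [0.14281814 0.14285983 0.14321018 0.14250684 0.14288514 0.14347338] ang [  -8.394507    -68.48152597 -128.44792184  171.57998606  111.74363435
   51.52639964]
posts mod60 [ 0.         -0.08701897 -0.05341485 -0.02550694  0.13814134 -0.07909336]
bottle [ 0.61493297 -0.0151044 ] 0.08613706293949758 -37.38277137992408
ptip [0.35723716 0.10269508] 0.20026662435688936 160.90857951889404
ptail [0.40593973 0.07795288] 0.14634006164993094 163.82743322343603
can [ 0.53489694 -0.04986936] 0.08783024726320818 -97.58397737427106
```

Call:
{"fn": "drive_tool", "kwargs": {"motion": [{"tx": 1.6,"ty": 3.5,"roll": 8.5,"gripper": 0},{"tx": 1.6,"ty": 3.5,"roll": 8.5},{"tx": 1.6,"ty": 3.5,"roll": 8.5},{"tx": 1.6,"ty": 3.5,"roll": 8.5},{"tx": 1.6,"ty": 3.5,"roll": 8.5},{"tx": 1.6,"ty": 3.5,"roll": 8.5},{"tx": 1.6,"ty": 3.5,"roll": 8.5},{"tx": 1.6,"ty": 3.5,"roll": 8.5}]}}

```text
$.motion[0]: bad value
```

```bash
python3 -c "
from bench import observe
print(observe())"
```

```text
{'t': 0.1, 'joints': array([ 1.13627317,  0.60006617, -0.00254344,  1.60007061,  0.00178527,
        0.94288744, -0.0798161 ]), 'joint_vel': array([-7.91020289e-05, -3.15014908e-03,  5.55919295e-04, -6.87235809e-04,
       -1.26593656e-03, -3.51291918e-04, -2.79966736e-04]), 'joint_torque': array([ 7.75337132e-03, -7.77982163e+01,  1.57034431e+00, -2.58622992e+01,
        1.25853447e-02,  5.45673771e-03,  4.90282810e-05]), 'eef_pos': array([ 0.25377502, -0.678708  ,  0.25248067]), 'tool_rot': array([-3.14016845e+00,  1.20906181e-04,  3.57857055e-01]), 'contact_force': array([-0.36204342,  0.00991377,  0.59534984]), 'torque': array([-0.02546658, -0.00345833,  0.01583566]), 'gripper_force': 0.0, 'grip_width': 0.08567694979579402}
```

Call:
{"fn": "drive_tool", "kwargs": {"motion": [{"tx": 1.6,"ty": 3.5,"tz": 0,"roll": 8.5,"gripper": 0},{"tx": 1.6,"ty": 3.5,"tz": 0,"roll": 8.5,"gripper": 0},{"tx": 1.6,"ty": 3.5,"tz": 0,"roll": 8.5,"gripper": 0},{"tx": 1.6,"ty": 3.5,"tz": 0,"roll": 8.5,"gripper": 0},{"tx": 1.6,"ty": 3.5,"tz": 0,"roll": 8.5,"gripper": 0},{"tx": 1.6,"ty": 3.5,"tz": 0,"roll": 8.5,"gripper": 0},{"tx": 1.6,"ty": 3.5,"tz": 0,"roll": 8.5,"gripper": 0},{"tx": 1.6,"ty": 3.5,"tz": 0,"roll": 8.5,"gripper": 0}]}}

```text
t: 0.9
eef_pos: [0.3821, -0.3976, 0.2532]
tool_rot: [-3.141, -0.0, 1.551]
contact_force: [0.2, -1.0, 0.3]
grip_width: 0.0424
gripper_force: 0.0
```

```bash
python3 -c "
from bench import observe
s=observe();print(s['joints'],s['eef_pos'],s['tool_rot'],s['grip_width'])"
```

```text
[ 0.96694279  0.41327306 -0.36276524  1.98316401  0.20424417  0.78010957
  0.46610353] [ 0.38213925 -0.39755304  0.25316958] [-3.14129125e+00 -3.31460115e-05  1.55072476e+00] 0.042403030411291245
```

Call:
{"fn": "drive_tool", "kwargs": {"motion": [{"tx": 1.6,"ty": 3.5,"tz": 0,"roll": 8.5,"gripper": 0},{"tx": 1.6,"ty": 3.5,"tz": 0,"roll": 8.5,"gripper": 0},{"tx": 1.6,"ty": 3.5,"tz": 0,"roll": 8.5,"gripper": 0},{"tx": 1.6,"ty": 3.5,"tz": 0,"roll": 8.5,"gripper": 0},{"tx": 1.6,"ty": 3.5,"tz": 0,"roll": 8.5,"gripper": 0},{"tx": 1.6,"ty": 3.5,"tz": 0,"roll": 8.5,"gripper": 0},{"tx": 1.6,"ty": 3.5,"tz": 0,"roll": 8.5,"gripper": 0},{"tx": 1.6,"ty": 3.5,"tz": 0,"roll": 8.5,"gripper": 0}]}}

```text
t: 1.7
eef_pos: [0.5102, -0.1178, 0.2532]
tool_rot: [-3.141, -0.0, 2.737]
contact_force: [0.6, -0.8, -0.6]
grip_width: 0.0426
gripper_force: 0.0
```

```bash
python3 - <<'E'
from bench import observe,vision
import cv2
c=vision.get_calibration("wrist"); cv2.imwrite("pics/w1.png",vision.snapshot("wrist"))
s=observe();print(s['joints'],s['eef_pos'],s['tool_rot'],s['grip_width'])
import pickle; pickle.dump(c,open("w1.pkl","wb")); print(c)
E
```

```text
[ 0.63431935  0.44083692 -0.72248672  2.02482706  0.39391635  0.81269639
  0.86553835] [ 0.513042   -0.11124417  0.25391458] [3.13683653e+00 1.75962948e-03 2.75235244e+00] 0.042533742694725325
{'intrinsics': array([[313.93868465,   0.        , 318.85379293],
       [  0.        , 313.93868465, 199.6143334 ],
       [  0.        ,   0.        ,   1.        ]]), 'position': array([ 0.43424195, -0.08530962,  0.3738893 ]), 'rotation': array([2.81465621e+00, 1.18359423e-03, 1.16703499e+00])}
```

View pics/w1.png

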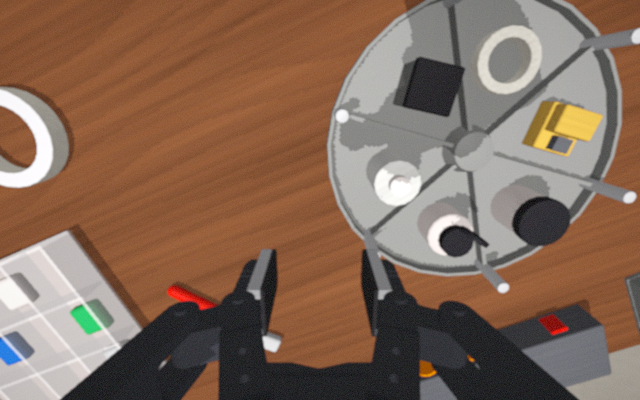

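The wrist picture shows the fingers with a gap of about 43 mm. The tray is ahead, with the bottle at (452,238) and its two neighbouring posts at (503,287) and (370,240). Next I go above the far-left post.

Call:
{"fn": "drive_tool", "kwargs": {"motion": [{"tx": 1.5,"ty": 3.3,"tz": 0,"roll": 8.5,"gripper": 0},{"tx": 1.5,"ty": 3.3,"tz": 0,"roll": 8.5,"gripper": 0},{"tx": 1.6,"ty": 3.3,"tz": 0,"roll": 8.5,"gripper": 0},{"tx": 1.6,"ty": 3.3,"tz": 0,"roll": 8.5,"gripper": 0},{"tx": 1.6,"ty": 3.3,"tz": 0,"roll": 8.5,"gripper": 0},{"tx": 1.6,"ty": 3.3,"tz": 0,"roll": 8.5,"gripper": 0},{"tx": 1.5,"ty": 3.2,"tz": 0,"roll": 8.5,"gripper": 0},{"tx": 1.5,"ty": 3.2,"tz": 0,"roll": 8.5,"gripper": 0}]}}

```text
t: 2.55
eef_pos: [0.6343, 0.1437, 0.2528]
tool_rot: [3.141, -0.001, -2.36]
contact_force: [0.6, -1.0, 0.1]
grip_width: 0.0429
gripper_force: 0.0
```

```bash
python3 - <<'E'
from bench import observe,vision
import cv2,pickle
c=vision.get_calibration("wrist"); cv2.imwrite("pics/w2.png",vision.snapshot("wrist"))
s=observe();print(s['t'],s['joints'],s['eef_pos'],s['tool_rot'],s['grip_width'])
pickle.dump(c,open("w2.pkl","wb"))
from h import *
C=np.array([.5465,.0372]);th=np.radians(51.5); P=[*(C+.143*np.array([np.cos(th),np.sin(th)])),.09]
print(P,proj("wrist",P,c))
E
```

```text
2.6 [ 0.27618515  0.68738335 -0.97427657  1.73650775  0.63829965  1.06664875
  1.44981381] [0.63561095 0.14991978 0.25321794] [ 3.13866144  0.0042374  -2.34682435] 0.04299128254432629
[np.float64(0.6355195930391796), np.float64(0.1491129664298952), 0.09] [322.21267019 191.18350497]
```

View pics/w2.png

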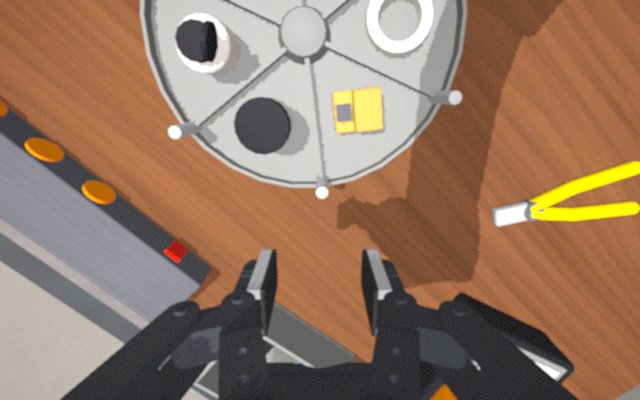

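The post top is at (322,192), which matches the predicted (322,191). Descending to straddle it.

Call:
{"fn": "drive_tool", "kwargs": {"motion": [{"tx": 0,"ty": 0,"tz": -3,"roll": 3,"gripper": 0},{"tx": 0,"ty": 0,"tz": -3,"roll": 3,"gripper": 0},{"tx": 0,"ty": 0,"tz": -3,"roll": 0,"gripper": 0},{"tx": 0,"ty": 0,"tz": -3,"roll": 0,"gripper": 0},{"tx": 0,"ty": 0,"tz": -2.5,"roll": 0,"gripper": 0},{"tx": 0,"ty": 0,"tz": -2,"roll": 0,"gripper": 0},{"tx": 0,"ty": 0,"tz": -1.2,"roll": 0,"gripper": 0},{"tx": 0,"ty": 0,"tz": 0,"roll": 0,"gripper": 0}]}}

```text
t: 3.4
eef_pos: [0.6333, 0.1425, 0.0748]
tool_rot: [3.14, -0.002, -2.26]
contact_force: [0.8, 0.1, 0.2]
grip_width: 0.0426
gripper_force: 0.0
```

```bash
cat > plan.py <<'E'
# rows of 8 along the arc: start angle a, step d (deg); deltas from the true target arc, rounded to 0.1 mm cumulatively
import numpy as np,sys
from bench import observe
C=np.array([.5465,.0372]); a,d,n=map(float,sys.argv[1:4]); r=.146
s=observe(); print(s['t'],s['eef_pos'],np.degrees(s['tool_rot'][2]),s['contact_force'],'joints',s['joints'].round(2))
e=s['eef_pos'][:2]-C; print("now angle",np.degrees(np.arctan2(e[1],e[0])),"r",np.hypot(*e))
p=C+r*np.array([np.cos(np.radians(a)),np.sin(np.radians(a))]); p=p*100
for i in range(1,int(n)+1):
    t=np.radians(a+d*i); q=100*(C+r*np.array([np.cos(t),np.sin(t)])); w=(q-p).round(2); p=p+w; print(round(a+d*i,1),*w)
E
python3 plan.py 51.5 -4 48
```

```text
3.4 [0.63328376 0.14246661 0.07481617] -129.51629330800748 [0.83599232 0.09987073 0.18629088] joints [ 0.2   0.88 -0.83  1.87  0.89  0.82  1.34]
now angle 50.49719369460058 r 0.1364275645573744
47.5 0.77 -0.66
43.5 0.73 -0.72
39.5 0.68 -0.76
35.5 0.62 -0.81
31.5 0.56 -0.85
27.5 0.5 -0.88
23.5 0.44 -0.92
19.5 0.37 -0.95
15.5 0.31 -0.97
11.5 0.24 -1.0
7.5 0.17 -1.0
3.5 0.09 -1.01
-0.5 0.03 -1.02
-4.5 -0.04 -1.02
-8.5 -0.12 -1.01
-12.5 -0.18 -1.01
-16.5 -0.26 -0.98
-20.5 -0.32 -0.97
-24.5 -0.39 -0.94
-28.5 -0.46 -0.91
-32.5 -0.52 -0.88
-36.5 -0.57 -0.84
-40.5 -0.64 -0.8
-44.5 -0.69 -0.75
-48.5 -0.73 -0.7
-52.5 -0.79 -0.65
-56.5 -0.83 -0.59
-60.5 -0.87 -0.53
-64.5 -0.9 -0.47
-68.5 -0.94 -0.41
-72.5 -0.96 -0.34
-76.5 -0.98 -0.27
-80.5 -1.0 -0.21
-84.5 -1.01 -0.13
-88.5 -1.02 -0.06
-92.5 -1.02 0.01
-96.5 -1.01 0.08
-100.5 -1.01 0.15
-104.5 -0.99 0.22
-108.5 -0.98 0.29
-112.5 -0.96 0.36
-116.5 -0.92 0.42
-120.5 -0.9 0.48
-124.5 -0.86 0.55
-128.5 -0.82 0.61
-132.5 -0.77 0.66
-136.5 -0.73 0.71
-140.5 -0.67 0.77
```

Call:
{"fn": "drive_tool", "kwargs": {"motion": [{"tx": 0.3,"ty": 0.4,"tz": 0,"roll": 1,"gripper": 0},{"tx": 0.3,"ty": 0.4,"tz": 0,"roll": 0,"gripper": 0},{"tx": 0,"ty": 0,"tz": 0,"roll": 0,"gripper": 0}]}}

```text
t: 3.7
eef_pos: [0.6409, 0.1522, 0.0775]
tool_rot: [-3.141, 0.002, -2.242]
contact_force: [-0.3, 0.8, 0.4]
grip_width: 0.0427
gripper_force: 0.0
```

```bash
python3 plan.py 51.5 -4 0
```

```text
3.7 [0.64091158 0.15215698 0.07751043] -128.47975068831545 [-0.26193738  0.76601962  0.37334558] joints [ 0.19  0.88 -0.83  1.85  0.88  0.83  1.36]
now angle 50.60450840311275 r 0.14875702913903094
```

Call:
{"fn": "drive_tool", "kwargs": {"motion": [{"tx": 0,"ty": 0,"tz": 0.2,"roll": 0,"gripper": 0.5},{"tx": 0,"ty": 0,"tz": 0,"roll": 0,"gripper": 0.5},{"tx": 0.2,"ty": -0.2,"tz": 0,"roll": -1,"gripper": 0.5},{"tx": 0.3,"ty": -0.3,"tz": 0,"roll": -2,"gripper": 0.5},{"tx": 0.4,"ty": -0.4,"tz": 0,"roll": -2,"gripper": 0.5},{"tx": 0.5,"ty": -0.5,"tz": 0,"roll": -3,"gripper": 0.5},{"tx": 0.6,"ty": -0.6,"tz": 0,"roll": -4,"gripper": 0.5},{"tx": 0.6,"ty": -0.7,"tz": 0,"roll": -4,"gripper": 0.5}]}}

```text
t: 4.5
eef_pos: [0.666, 0.1233, 0.0781]
tool_rot: [3.141, -0.001, -2.527]
contact_force: [-1.1, 1.1, -0.3]
grip_width: 0.0213
gripper_force: 0.7
```

```bash
python3 plan.py 51.5 -4 0
```

```text
4.5 [0.66597015 0.12331794 0.07813955] -144.76485081067673 [-1.11121819  1.0907048  -0.34871341] joints [ 0.2   0.88 -0.78  1.8   0.82  0.82  1.19]
now angle 35.78527983442394 r 0.14727326831253315
```

Call:
{"fn": "drive_tool", "kwargs": {"motion": [{"tx": 0.56,"ty": -0.85,"tz": 0,"roll": -4,"gripper": 0.5},{"tx": 0.5,"ty": -0.88,"tz": 0,"roll": -4,"gripper": 0.5},{"tx": 0.44,"ty": -0.92,"tz": 0,"roll": -4,"gripper": 0.5},{"tx": 0.37,"ty": -0.95,"tz": 0,"roll": -4,"gripper": 0.5},{"tx": 0.31,"ty": -0.97,"tz": 0,"roll": -4,"gripper": 0.5},{"tx": 0.24,"ty": -1.0,"tz": 0,"roll": -4,"gripper": 0.5},{"tx": 0.17,"ty": -1.0,"tz": 0,"roll": -4,"gripper": 0.5},{"tx": 0.09,"ty": -1.01,"tz": 0,"roll": -4,"gripper": 0.5}]}}

```text
t: 5.3
eef_pos: [0.6933, 0.0476, 0.0782]
tool_rot: [3.141, 0.001, -3.085]
contact_force: [0.9, 1.6, -0.7]
grip_width: 0.0213
gripper_force: 0.8
```

```bash
python3 plan.py 51.5 -4 0
```

```text
5.3 [0.6933438  0.04755479 0.07819729] -176.7768885103222 [ 0.90328946  1.59666946 -0.73473971] joints [ 0.24  0.85 -0.65  1.76  0.71  0.78  0.86]
now angle 4.033574276919432 r 0.14720843247963247
```

Call:
{"fn": "drive_tool", "kwargs": {"motion": [{"tx": 0.03,"ty": -1.02,"tz": 0,"roll": -4,"gripper": 0.5},{"tx": -0.04,"ty": -1.02,"tz": 0,"roll": -4,"gripper": 0.5},{"tx": -0.12,"ty": -1.01,"tz": 0,"roll": -4,"gripper": 0.5},{"tx": -0.18,"ty": -1.01,"tz": 0,"roll": -4,"gripper": 0.5},{"tx": -0.26,"ty": -0.98,"tz": 0,"roll": -4,"gripper": 0.5},{"tx": -0.32,"ty": -0.97,"tz": 0,"roll": -4,"gripper": 0.5},{"tx": -0.39,"ty": -0.94,"tz": 0,"roll": -4,"gripper": 0.5},{"tx": -0.46,"ty": -0.91,"tz": 0,"roll": -4,"gripper": 0.5}]}}

```text
t: 6.1
eef_pos: [0.6759, -0.0313, 0.0783]
tool_rot: [3.141, 0.001, 2.639]
contact_force: [0.6, 1.0, -1.3]
grip_width: 0.0213
gripper_force: 0.8
```

Call:
{"fn": "drive_tool", "kwargs": {"motion": [{"tx": -0.52,"ty": -0.88,"tz": 0,"roll": -4,"gripper": 0.5},{"tx": -0.57,"ty": -0.84,"tz": 0,"roll": -4,"gripper": 0.5},{"tx": -0.64,"ty": -0.8,"tz": 0,"roll": -4,"gripper": 0.5},{"tx": -0.69,"ty": -0.75,"tz": 0,"roll": -4,"gripper": 0.5},{"tx": -0.73,"ty": -0.7,"tz": 0,"roll": -4,"gripper": 0.5},{"tx": -0.79,"ty": -0.65,"tz": 0,"roll": -4,"gripper": 0.5},{"tx": -0.83,"ty": -0.59,"tz": 0,"roll": -4,"gripper": 0.5},{"tx": -0.87,"ty": -0.53,"tz": 0,"roll": -4,"gripper": 0.5}]}}

```text
t: 6.9
eef_pos: [0.6194, -0.0887, 0.0784]
tool_rot: [3.14, 0.001, 2.081]
contact_force: [2.1, 1.4, -1.1]
grip_width: 0.0214
gripper_force: 0.8
```

```bash
python3 plan.py 51.5 -4 0
```

```text
6.9 [ 0.61936751 -0.08871286  0.07835039] 119.2062048210141 [ 2.06576629  1.42018562 -1.09949787] joints [ 0.29  0.73 -0.36  1.94  0.47  0.55  0.12]
now angle -59.94144260706274 r 0.14547756640098997
```

Call:
{"fn": "drive_tool", "kwargs": {"motion": [{"tx": -0.9,"ty": -0.47,"tz": 0,"roll": -4,"gripper": 0.5},{"tx": -0.94,"ty": -0.41,"tz": 0,"roll": -4,"gripper": 0.5},{"tx": -0.96,"ty": -0.34,"tz": 0,"roll": -4,"gripper": 0.5},{"tx": -0.98,"ty": -0.27,"tz": 0,"roll": -4,"gripper": 0.5},{"tx": -1.0,"ty": -0.21,"tz": 0,"roll": -4,"gripper": 0.5},{"tx": -1.01,"ty": -0.13,"tz": 0,"roll": -4,"gripper": 0.5},{"tx": -1.02,"ty": -0.06,"tz": 0,"roll": -4,"gripper": 0.5},{"tx": -1.02,"ty": 0.01,"tz": 0,"roll": -4,"gripper": 0.5}]}}

```text
t: 7.7
eef_pos: [0.5412, -0.1074, 0.0785]
tool_rot: [3.14, 0.0, 1.522]
contact_force: [2.0, 1.1, -0.6]
grip_width: 0.0216
gripper_force: 0.7
```

Call:
{"fn": "drive_tool", "kwargs": {"motion": [{"tx": -0.8,"ty": 0.05,"tz": 0,"roll": -3,"gripper": 0.5},{"tx": -0.6,"ty": 0.05,"tz": 0,"roll": -2,"gripper": 0.5},{"tx": -0.4,"ty": 0.05,"tz": 0,"roll": -2,"gripper": 0.5},{"tx": -0.2,"ty": 0.05,"tz": 0,"roll": -1,"gripper": 0.5},{"tx": 0,"ty": 0,"tz": 0,"roll": 0,"gripper": 0.5}]}}

```text
t: 8.2
eef_pos: [0.5205, -0.1048, 0.0783]
tool_rot: [-3.141, 0.0, 1.387]
contact_force: [1.3, 0.1, 0.2]
grip_width: 0.0214
gripper_force: 0.0
```

```bash
python3 plan.py 51.5 -4 0; python3 - <<'E'
from bench import vision
import cv2
a=vision.snapshot("top"); cv2.imwrite("pics/top1.png",a)
cv2.imwrite("pics/top1c.png",cv2.resize(a[120:270,230:370],(560,600),interpolation=cv2.INTER_CUBIC))
E
```

```text
8.2 [ 0.52049926 -0.10480385  0.07828942] 79.47121311960439 [1.27899399 0.05602032 0.20211027] joints [ 0.2   0.64 -0.15  2.17  0.27  0.35 -0.36]
now angle -100.37585689013191 r 0.14436457986601176
```

View pics/top1c.png

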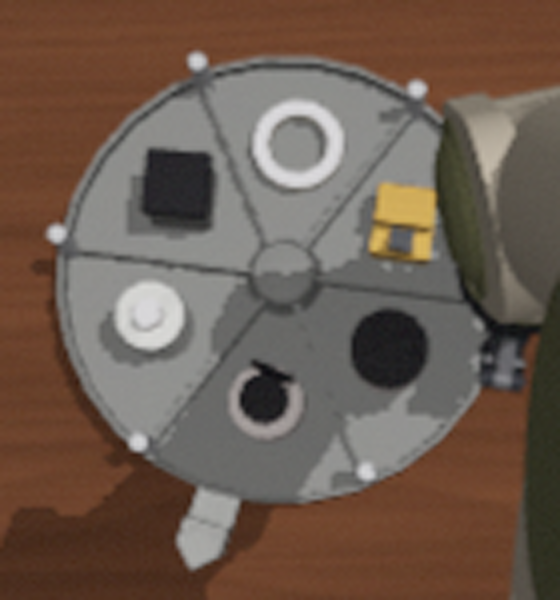

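```bash
python3 - <<'E'
from h import *
import cv2
C=np.array([.5465,.0372])
f=lambda u,v,z: ray("top",230+(u+.5)/4-.5,120+(v+.5)/4-.5,z)[:2]
ang=lambda q:np.degrees(np.arctan2(*(q-C)[::-1]))
a=np.array([ang(f(u,v,.09)) for u,v in[(197,62),(417,89),(57,233),(138,441),(366,471)]])
print("posts",a,"bay at",[(x%60+30)%60 for x in a])
q=f(266,400,.085);print("bottle",ang(q),np.hypot(*(q-C)))
# pointer overlay for candidate angles
im=cv2.imread("pics/top0.png")[228:268,262:302]; im=cv2.resize(im,None,fx=12,fy=12,interpolation=cv2.INTER_CUBIC)
out=[]
for A in(160,162,164):
    b=im.copy(); t=np.radians(A); x=np.array([np.cos(t),np.sin(t)]);y=np.array([-x[1],x[0]])
    for z,col in((0,(0,0,255)),(.03,(0,255,0))):
        for s in(-1,0,1):
            pts=[]
            for r in(.16,.202):
                u=proj("top",[*(C+r*x+s*.015*y),z]); pts.append(tuple(int(k) for k in((u-[262,228]+.5)*12)))
            cv2.line(b,*pts,col,1)
    out.append(cv2.resize(b,(260,400)))
cv2.imwrite("pics/ptr.png",np.hstack(out))
E
```

```text
posts [  20.90706941  -39.09358807   80.57900995  140.54179452 -159.17128872] bay at [np.float64(50.90706941075703), np.float64(50.90641193227961), np.float64(50.57900995002518), np.float64(50.54179452439183), np.float64(50.828711278516266)]
bottle 172.78701709600455 0.086890328207868
```

View pics/ptr.png

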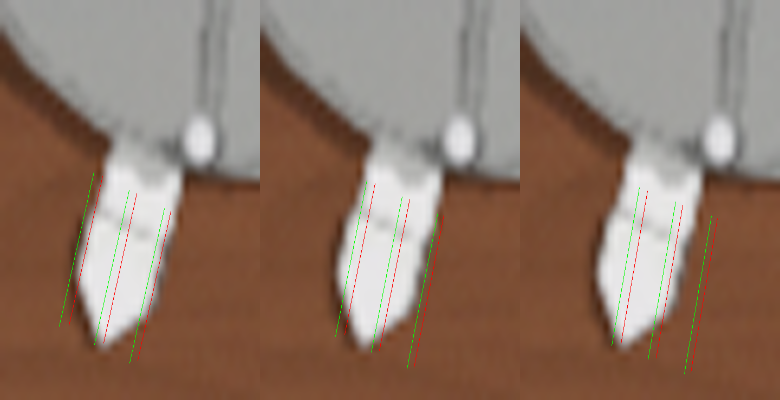

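The posts put the bay centre at 170.8°, and the pointer is at about 160.9°, so the tray has about 10.5° clockwise left to go.

Call:
{"fn": "drive_tool", "kwargs": {"motion": [{"tx": -0.3,"ty": 0.05,"tz": 0,"roll": -1,"gripper": 0.5},{"tx": -0.5,"ty": 0.1,"tz": 0,"roll": -2,"gripper": 0.5},{"tx": -0.6,"ty": 0.13,"tz": 0,"roll": -2.5,"gripper": 0.5},{"tx": -0.5,"ty": 0.1,"tz": 0,"roll": -2,"gripper": 0.5},{"tx": -0.4,"ty": 0.1,"tz": 0,"roll": -2,"gripper": 0.5},{"tx": -0.3,"ty": 0.1,"tz": 0,"roll": -1,"gripper": 0.5},{"tx": -0.05,"ty": 0,"tz": 0,"roll": 0,"gripper": 0.5},{"tx": 0,"ty": 0,"tz": 0,"roll": 0,"gripper": 0.5}]}}

```text
t: 9.05
eef_pos: [0.4936, -0.0989, 0.0782]
tool_rot: [-3.141, 0.001, 1.205]
contact_force: [0.1, 0.7, 0.4]
grip_width: 0.0211
gripper_force: 0.0
```

```bash
python3 plan.py 51.5 -4 0; python3 - <<'E'
from bench import vision
import cv2
a=vision.snapshot("top"); cv2.imwrite("pics/top2.png",a)
cv2.imwrite("pics/top2c.png",cv2.resize(a[120:270,230:370],(560,600),interpolation=cv2.INTER_CUBIC))
E
```

```text
9.05 [ 0.49361779 -0.09891878  0.07824169] 69.02083514837135 [0.06490471 0.66943947 0.37751294] joints [ 0.15  0.63 -0.1   2.23  0.2   0.29 -0.49]
now angle -111.23117147928346 r 0.14603030929695263
```

View pics/top2c.png

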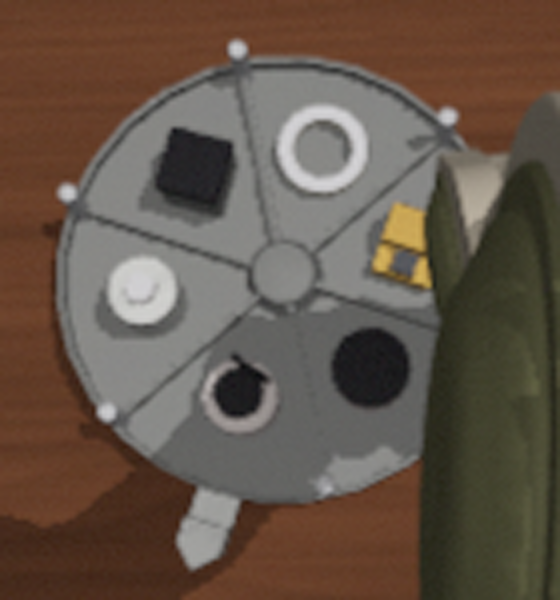

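```bash
python3 - <<'E'
from h import *
C=np.array([.5465,.0372])
f=lambda u,v,z: ray("top",230+(u+.5)/4-.5,120+(v+.5)/4-.5,z)[:2]
ang=lambda q:np.degrees(np.arctan2(*(q-C)[::-1]))
a=np.array([ang(f(u,v,.09)) for u,v in[(237,49),(448,117),(67,193),(107,411),(324,487)]])
print(a,[(x%60+30)%60+120 for x in a]); print("bottle",ang(f(240,393,.085)),ang(f(240,397,.07)))
E
```

```text
[  10.03690201  -49.9865009    69.93265066  129.58872058 -170.29555517] [np.float64(160.03690201325412), np.float64(160.01349909513914), np.float64(159.93265066185091), np.float64(159.58872058316732), np.float64(159.7044448287545)]
bottle 161.55594190079907 160.9317347882618
```

The bay is at 159.9° and the bottle at about 161.2°, against the pointer's 160.9°, so they line up. I'll open a little, lift straight up and back off.

Call:
{"fn": "drive_tool", "kwargs": {"motion": [{"tx": 0,"ty": 0,"tz": 0,"roll": 0,"gripper": 0},{"tx": 0,"ty": 0,"tz": 0,"roll": 0,"gripper": 0},{"tx": 0,"ty": 0,"tz": 0,"roll": 0,"gripper": 0},{"tx": 0,"ty": 0,"tz": 1,"roll": 0,"gripper": 0},{"tx": 0,"ty": 0,"tz": 2,"roll": 0,"gripper": 0},{"tx": 0,"ty": 0,"tz": 3,"roll": 0,"gripper": 0},{"tx": 0,"ty": 0,"tz": 4,"roll": 0,"gripper": 0},{"tx": 0,"ty": 0,"tz": 4,"roll": 0,"gripper": 0}]}}

```text
t: 9.9
eef_pos: [0.4935, -0.0988, 0.2202]
tool_rot: [-3.141, 0.0, 1.204]
contact_force: [0.1, -0.1, 0.1]
grip_width: 0.0427
gripper_force: 0.0
```

Call:
{"fn": "drive_tool", "kwargs": {"motion": [{"tx": 0,"ty": -3,"tz": 2,"roll": 0,"gripper": 0},{"tx": 0,"ty": -4,"tz": 0,"roll": 0,"gripper": 0},{"tx": 0,"ty": -4,"tz": 0,"roll": 0,"gripper": 0},{"tx": 0,"ty": -4,"tz": 0,"roll": 0,"gripper": 0},{"tx": 0,"ty": -4,"tz": 0,"roll": 0,"gripper": 0},{"tx": 0,"ty": -3,"tz": 0,"roll": 0,"gripper": 0},{"tx": 0,"ty": 0,"tz": 0,"roll": 0,"gripper": 0},{"tx": 0,"ty": 0,"tz": 0,"roll": 0,"gripper": 0}]}}

```text
t: 10.7
eef_pos: [0.4936, -0.3192, 0.2386]
tool_rot: [-3.141, -0.0, 1.203]
contact_force: [-0.2, 1.1, -0.1]
grip_width: 0.0425
gripper_force: 0.0
```

```bash
python3 - <<'E'
from bench import vision,observe
import cv2
a=vision.snapshot("top")
cv2.imwrite("pics/top3c.png",cv2.resize(a[120:270,230:370],(560,600),interpolation=cv2.INTER_CUBIC))
s=observe();print(s['t'],s['eef_pos'],s['contact_force'])
E
```

```text
10.75 [ 0.49389756 -0.31816347  0.2386433 ] [-0.35542711  0.41331479 -0.52170155]
```

View pics/top3c.png

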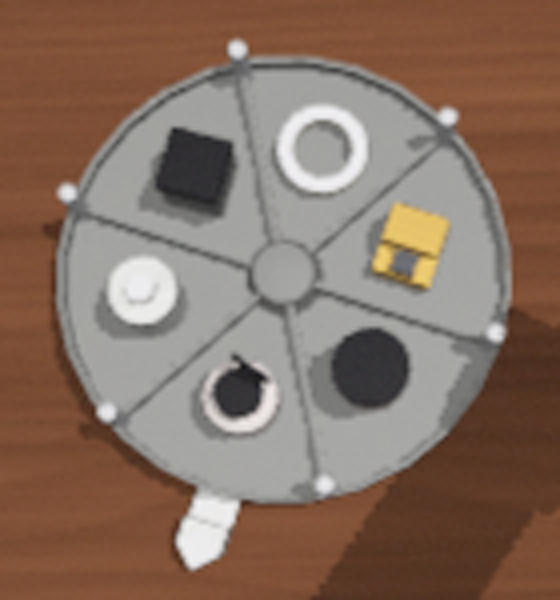

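The tray has not moved since the last check (posts still at (237,49) and (67,193)). The bottle at (240,395) lines up with the pointer at (193,568), all six things are standing in their bays, and the arm is clear.

```bash
python3 -c "
from bench import bot
print(bot.sign_off())"
```

```text
the job is handed in; nothing more can be done
None
```

The open-lid bottle now stands at the front, within about 1° of the pointer, with all six things upright in their bays, the tray at rest and the arm clear; the job is handed in.

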